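Oil the snap stud and click the foot cap home

TASK

Give the stud a squirt of lubricant first: push the red nozzle cap on top of the clamped green spray can all the way down and let it spring back up. Then take the black foot cap, set it over the steel snap stud on the white cabinet panel and press it down until it clicks, and keep pressing past the click so that it sits fully home on the stud's flange. The job finishes while still holding: end with the gripper still pushing the cap firmly down on its seat, and leave the white and yellow caps, the loose hinge, the screwdriver and the tape roll where they are.

Things in the scene. Friction and masses are not known exactly. Their poses are not given: they have to be found in the camera images.
- nozzle_top (a point): centre of the flat top of the red nozzle cap (a 28 mm wide, 22 mm tall round button) on the green spray can (46 mm wide, clamped upright in a wood holder on the white panel). It is 146 mm above the table when up; the point moves down with the cap. The can stands 170 mm from the stud along the panel's long side; its little white spout points at the stud.
- nozzle (a joint): travel of the red nozzle cap in m: 0 = up, 0.007 = fully down; a spring takes it from 2 N at the top to 7 N fully down and returns it
- cap_mid (a point): centre, half-way up, of the loose black plastic foot cap: a round cup standing mouth down on the table, 44 mm across, 32 mm tall (so this point is 16 mm from its underside and top), straight smooth sides, closed top, 40 g; z is its axis. It stands among a white and a yellow cap of the same size. Its mouth is 36 mm wide and funnels to 21 mm inside.
- cap: the same black foot cap, origin at the centre of its underside, z up its axis
- stud_seat (a point): point on the axis of the steel snap stud, on top of its 60 mm wide flange, where the cap's underside lands: 22 mm above the table; z up, x and y along the panel's short and long sides. The stud is an 18 mm thick post, 26 mm tall, with four small sprung brass balls round it 17 mm above the flange.
- stud_tip (a point): top of the stud (tapered to 9 mm), 48 mm above the table. A cap set over it rests on the balls, underside 12 to 15 mm above the flange; pushing it on takes roughly 6 to 12 N, then at about 7 mm the balls slip past the cap's inner lip, the force drops (the click: they pull the cap down), and it goes on to the flange, a hard stop.
- panel: white cabinet base panel with light wood ends, 160 x 340 x 18 mm, lying fixed on the table; origin under its centre, long side along its own y. The stud stands on it 85 mm towards its -y end, the spray can 85 mm towards its +y end.
- cap_white: white cap, same size as the black one, origin at the centre of its underside; not to be moved
- cap_yellow: yellow cap, same size, origin at the centre of its underside; not to be moved
- hinge_loose: loose steel cupboard hinge, about 92 x 56 x 15 mm, not to be moved
- screwdriver: screwdriver with a yellow handle lying beyond the panel, not to be moved
- tape: cardboard-brown tape roll, 96 mm across, 45 mm tall, not to be moved
Not all that is in view belongs to the job. There is more than one size of the cap; the job needs the middle-sized.

How it is judged (in metres and radians):
On the way, in this order (a step that is already met when the one before it is completed fails the run):
1. the red nozzle cap is pushed down (over 5 of its 7 mm) (value of joint nozzle above 0.005 m), for 0.05 s.
2. the nozzle cap has sprung back up (value of joint nozzle below 0.0015 m), for 0.1 s.
3. the black cap has clicked and sits down on the flange (horizontal distance between cap and stud_seat below 0.004 m and z of cap in the frame of stud_seat below 0.003 m), for 0.2 s.
At the end, for the whole second after the job is handed in: The black cap is snapped home on the stud (underside within 3 mm of the flange, axis within 4 mm, upright within 0.08 rad) and still; the robot keeps it pressed on its seat with over 5 N through the last second; the nozzle cap is back up (within 1.5 mm) (all of step 3 and angle between cap's own z axis and vertical below 0.08 rad and contact force between cap and panel above 5 N and contact force between any of the fingers, the arm and cap above 3 N and linear speed of cap below 0.02 m/s and value of joint nozzle below 0.0015 m); the arm keeps its last pose, push and grip.
It fails at once if a white or yellow cap, the loose hinge, the screwdriver or the tape roll was moved (over 30 mm) (distance of any of cap_white, cap_yellow, hinge_loose, screwdriver, tape from where it was at the start of the episode above 0.03 m).
It also fails if it takes over 64 s, if anything falls off the work surface, if the arm or the gripper's body presses on something with over 40 N, if the wrist force passes 120 N, or if a joint passes its speed limit or range.

ROBOT

A 6-joint arm with a two-finger parallel gripper is mounted at the origin on the work surface. World frame = base frame: x ahead of the robot, y to its left, z up, the work surface at z = 0. Lengths are in mm, angles in rad, forces in N, time in s.
With the tool pointing down it reaches from about 400 to 925 mm from the base axis. Payload 12.5 kg.
Tool frame: the origin (TCP) lies at the very end of the fingers, on their centre line; the grasp point (between the pads) lies 19 mm behind it; x points along the fingers, y is the direction in which the jaws open and shut, and the axes are right-handed (so a half turn about x gives the same grasp; the last joint's range is limited). The gripper opens to 95 mm and grips with 3 to 60 N. Pads are 20 mm wide; open, the fingers measure 119 mm over their backs; the gripper's body (75 mm by 180 mm) begins 59 mm behind the grasp point.
Start: joints at [-1.222, 0.491, 1.559, -0, 1.092, -0.106], TCP at [274.576, -561.476, 214.661] pointing down, gripper open.
Joint ranges: [-3.1, 3.1], [-0.84, 2.19], [0.05, 2.79], [-1.13, 4.28], [0.06, 2.93], [-2.69, 2.69]. Speed limits (rad/s): [2.22, 2.22, 2.79, 3.14, 3.14, 3.14].

INTERFACE

Orientations are given as [roll, pitch, yaw] about the fixed x, y, z axes, in that order (R = Rz(yaw) Ry(pitch) Rx(roll)).
In Python, from cell import * gives the robot as it stands.
- The arm moves only by the tool step_arm, never from a script. Its argument "steps" is a list of rows, each a list of 4 numbers: the shift along the tool's x, y, z in units of 50 mm (1.0 is 50 mm), then the turn about the tool's x in units of 8 degrees (1.0 is 8 degrees). A call has 1 to 20 rows; each row shifts and turns the commanded pose from where the row before left it, along the tool's axes as they then stand; what a row does not reach is not made up. A row lasts 1/8 s, in which the tool goes at most 62.5 mm and 10.7 degrees, less where a joint would pass 70% of its speed; a pose out of reach is approached as far as the arm can. A call is refused whole if a number of a shift passes 1 or a number of a turn 1, either way. A call with a gripper value outside its range is refused whole. "jaw" is the closure, from 0 (fully open) to 1 (shut), set as the call begins (left out, the last holds). The fingers move at their own pace and stop on an object; the grip force is fixed at half the most. Time passes only in rows, so rows that do not move let the fingers close. It gives the time, the measured TCP pose, the force and the opening at its end, in the units of the state.
- state(): the state, without advancing time (a new reading comes with each control period).
- read_camera(name): name is "scene" or "side" or "wrist"; returns the picture (480x640x3 uint8, red, green, blue); there is no depth.
- camera_info(name): a dict with "mtx" (3x3 intrinsics, pixels), "eye" and "attitude" of the camera in the world; the wrist camera has in their place "hand_eye" (4x4, takes a point from camera to tool coordinates, whose origin is the TCP and whose axes are the tool frame's). Camera axes: x right, y down, z forward; pixel columns grow to the right and rows downward; lengths in mm; the calibration is good to about 2 mm. The wrist camera is an equidistant fisheye: a pixel r from the principal point sees the ray r / f radians off the axis. A picture is of the moment at which its call begins: read the wrist's pose just before it. camera_info takes no time and is no camera call.
- job_done(): hands the job in, once; it reports no verdict.
The state is a dict: "t": time; "joints": joint angles; "qvel": joint speeds; "tau": joint torques, N m; "eef_pos": TCP position; "tcp_rot": TCP orientation; "ft_force": force on the tool from outside, world axes, zero at the start; "moment": the same for the moment, N m; "opening": opening from 0.0 (shut) to 1.0 (fully open).
Only numpy, scipy, OpenCV 4.12 (cv2) and the standard library are available. Lean on these libraries where they do the work, as an engineer would, in place of code of your own. Each camera call takes 0.05 s, during which the arm holds its last target.

## Working session

There is one attempt and no reset: what is moved stays moved. The work goes in short steps, Python scripts to look and compute and a tool call to move; the robot and the scene stay as the last step left them, time stands still between calls to the robot, and variables do not carry over. Pictures are saved under pics/ and viewed, and the job is handed in when it is done.

Besides the shell and the picture viewer there is one more tool, called after ">>>" as name([rows], argument=value, ...), one row to a line, values as JSON. step_arm: Moves the arm, as the interface text tells. Its arguments: {"type":"object","properties":{"steps":{"type":"array","items":{"type":"array","items":{"type":"number"}}},"jaw":{"type":"number"}},"required":["steps"]}

```bash
mkdir -p pics; ls; python3 - <<'E'
from cell import *
import cv2
for n in ["scene","side","wrist"]:
    s=state()
    im=read_camera(n); cv2.imwrite(f"pics/{n}0.png",im[:,:,::-1])
    print(n,camera_info(n))
print(s)
E
```

```text
pics
scene {'mtx': array([[473.55086056,   0.        , 315.50525067],
       [  0.        , 473.55086056, 243.34709122],
       [  0.        ,   0.        ,   1.        ]]), 'eye': array([1060.40347131,  436.41516064, 1125.58419863]), 'attitude': array([-2.54183819,  0.0106562 ,  2.31635   ])}
side {'mtx': array([[509.59246123,   0.        , 313.11347514],
       [  0.        , 509.59246123, 226.99473172],
       [  0.        ,   0.        ,   1.        ]]), 'eye': array([ 474.95555513, -963.84838992,  850.80154274]), 'attitude': array([-2.23796226,  0.00434605, -0.09057061])}
wrist {'mtx': array([[371.64829954,   0.        , 321.47532688],
       [  0.        , 371.64829954, 233.33184841],
       [  0.        ,   0.        ,   1.        ]]), 'hand_eye': array([[-5.84329996e-04, -2.47017472e-01,  9.69010850e-01,
        -1.69703214e+02],
       [ 9.99999734e-01, -5.67934969e-04,  4.58240462e-04,
         8.40858409e-02],
       [ 4.37141746e-04,  9.69010859e-01,  2.47017738e-01,
        -7.01005342e+01],
       [ 0.00000000e+00,  0.00000000e+00,  0.00000000e+00,
         1.00000000e+00]])}
{'t': 0.1, 'joints': array([-1.22159216e+00,  4.91484832e-01,  1.55939990e+00, -5.09776900e-06,
        1.09170603e+00, -1.05620011e-01]), 'qvel': array([-1.85443578e-03, -5.50474978e-04, -7.48140802e-04, -7.92727398e-05,
       -7.82143491e-04, -1.26880637e-03]), 'tau': array([ 4.41983779e-03, -6.13623762e+01, -2.58607435e+01,  6.94348686e-02,
        4.70018294e-02, -6.19597608e-05]), 'eef_pos': array([ 274.49675949, -561.2472718 ,  214.12524027]), 'tcp_rot': array([-1.67188632,  1.56979821,  1.92453287]), 'ft_force': array([ 0.48425541, -0.32993485,  0.34253434]), 'moment': array([-0.02284233, -0.01207709, -0.03838523]), 'opening': 0.9964876909580977}
```

View pics/scene0.png

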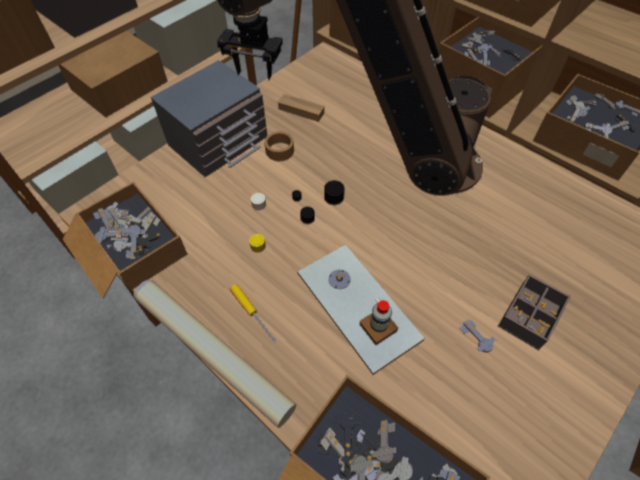

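View pics/side0.png

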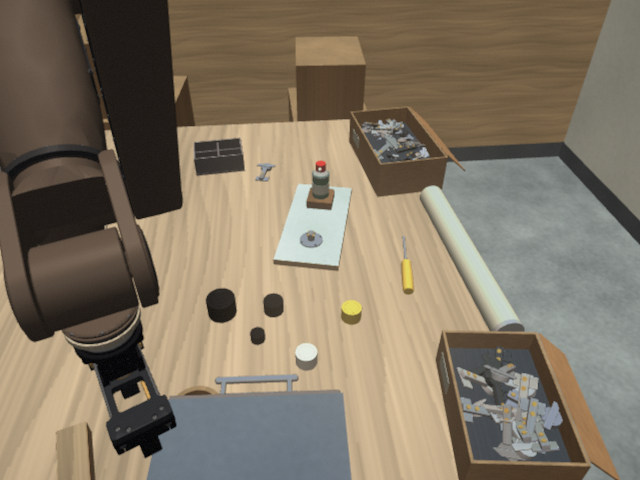

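View pics/wrist0.png

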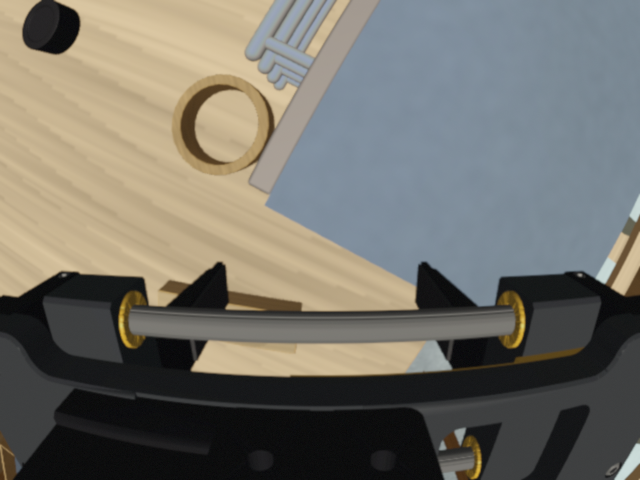

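Black caps, scene/side pixels: small (297,196)/(258,336), middle (307,215)/(273,305), large (334,192)/(221,305). The middle one looks the same size as the white and yellow caps, so I'll check it in enlarged crops.

```bash
python3 - <<'E'
import cv2,numpy as np
a=cv2.imread("pics/scene0.png");b=cv2.imread("pics/side0.png")
A=cv2.resize(a[165:265,235:365],None,fx=6,fy=6,interpolation=cv2.INTER_CUBIC)
cv2.imwrite("pics/c1.png",A)
cv2.imwrite("pics/c2.png",cv2.resize(b[280:375,200:330],None,fx=6,fy=6,interpolation=cv2.INTER_CUBIC))
cv2.imwrite("pics/c3.png",cv2.resize(a[240:380,290:430],None,fx=4,fy=4,interpolation=cv2.INTER_CUBIC))
cv2.imwrite("pics/c4.png",cv2.resize(b[155:275,265:365],None,fx=5,fy=5,interpolation=cv2.INTER_CUBIC))
E
```

```text
(no output)
```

View pics/c1.png

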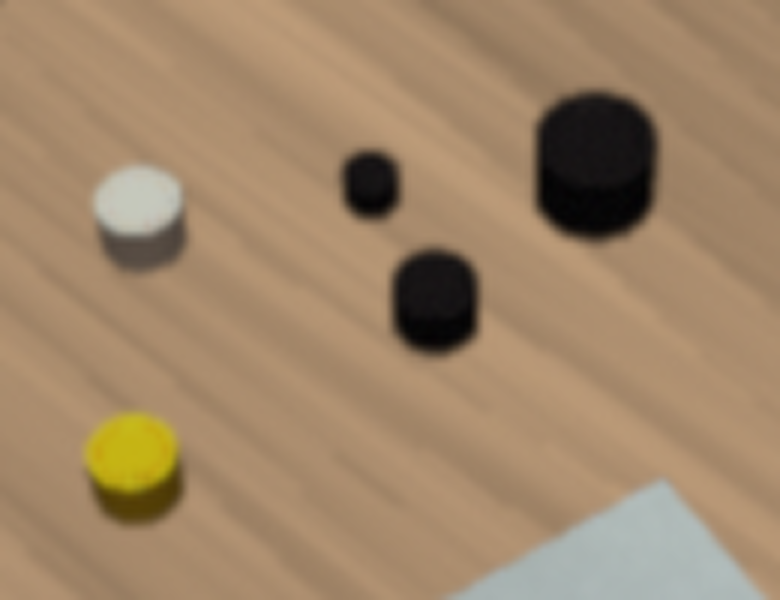

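View pics/c2.png

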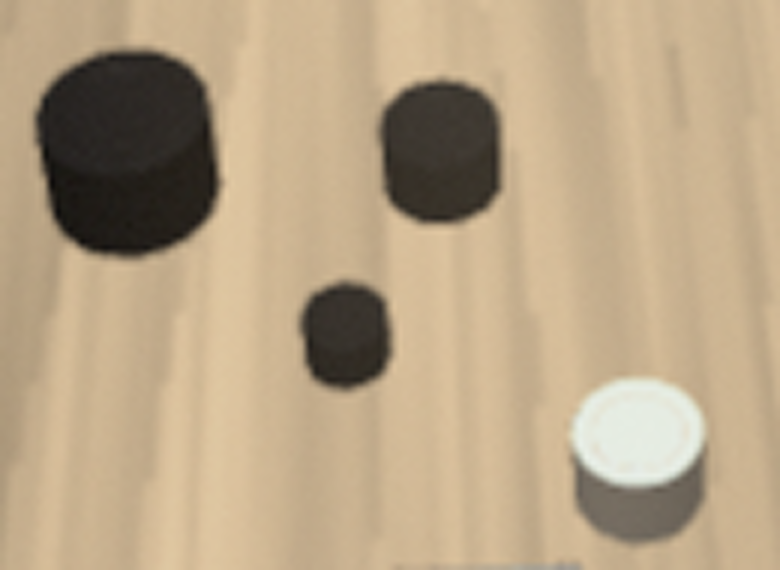

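View pics/c3.png

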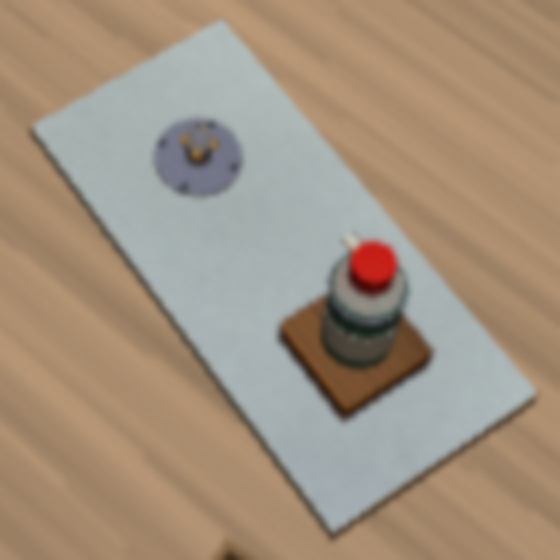

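View pics/c4.png

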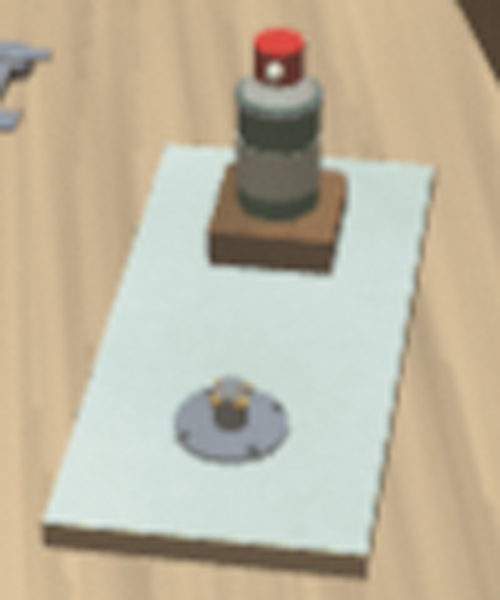

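```bash
cat >h.py <<'E'
import numpy as np
from cell import *
from scipy.spatial.transform import Rotation as R
def rot(a): return R.from_euler('xyz',a).as_matrix()
def hit(n,uv,z):
    c=camera_info(n); d=rot(c['attitude'])@np.linalg.inv(c['mtx'])@np.array([uv[0],uv[1],1.])
    return c['eye']+d*(z-c['eye'][2])/d[2]
def tri(a,b):
    A=[];y=[]
    M=np.zeros((3,3));v=np.zeros(3)
    for n,uv in (("scene",a),("side",b)):
        c=camera_info(n); d=rot(c['attitude'])@np.linalg.inv(c['mtx'])@np.array([uv[0],uv[1],1.]);d/=np.linalg.norm(d)
        P=np.eye(3)-np.outer(d,d);M+=P;v+=P@c['eye']
    return np.linalg.solve(M,v)
def wray(s,uv):
    c=camera_info("wrist");m=c['mtx'];q=np.array([uv[0]-m[0,2],uv[1]-m[1,2]])/m[0,0];r=np.linalg.norm(q)
    d=np.array([*(q/max(r,1e-9)*np.sin(r)),np.cos(r)]);T=c['hand_eye'];Rw=rot(s['tcp_rot'])
    return s['eef_pos']+Rw@T[:3,3], Rw@T[:3,:3]@d
def whit(s,uv,z):
    o,d=wray(s,uv); return o+d*(z-o[2])/d[2]
def wproj(s,p):
    c=camera_info("wrist");m=c['mtx'];T=c['hand_eye'];Rw=rot(s['tcp_rot'])
    q=T[:3,:3].T@(Rw.T@(np.array(p)-s['eef_pos'])-T[:3,3]);r=np.hypot(q[0],q[1]);th=np.arctan2(r,q[2])
    return m[0,2]+m[0,0]*th*q[0]/r, m[1,2]+m[0,0]*th*q[1]/r
E
python3 - <<'E'
from h import *
np.set_printoptions(precision=1,suppress=True)
for n,a,b,z in (("cap",(307.2,212.5),(273.5,300),32),("noz",(383.2,305.7),(320.8,163.4),146),("seat",(339.5,279.2),(311.2,239.8),22)):
    print(n,hit("scene",a,z),hit("side",b,z),tri(a,b))
for p in ((33,128),(222,20),(535,395),(333,535)): print(hit("scene",(290+p[0]/4,240+p[1]/4),18))
for p in ((42,526),(368,556),(433,165),(168,147)): print(hit("side",(265+p[0]/5,155+p[1]/5),18))
for n,u in (("scene",(259,200)),("scene",(257,241)),("side",(306,352)),("side",(351,309))): print(n,hit(n,u,32))
s=state();print(s['eef_pos'],rot(s['tcp_rot']))
E
```

```text
cap [ 454.8 -171.7   32. ] [ 455.3 -178.2   32. ] [ 454.1 -173.9   28.3]
noz [598.1 206.9 146. ] [597.8 197.5 146. ] [597.5 205.6 141.8]
seat [556.2  42.5  22. ] [556.9  32.4  22. ] [555.8  40.2  16.6]
[613.  -56.7  18. ]
[459.1 -19.5  18. ]
[541.9 307.6  18. ]
[695.8 270.9  18. ]
[458.7 -31.7  18. ]
[614.2 -68.2  18. ]
[695.7 262.2  18. ]
[542.7 296.2  18. ]
scene [ 517.2 -310.9   32. ]
scene [ 623.7 -206.6   32. ]
side [ 515.2 -325.3   32. ]
side [ 620.9 -220.5   32. ]
[ 274.5 -561.3  214.2] [[-0.   0.4 -0.9]
 [ 0.  -0.9 -0.4]
 [-1.  -0.  -0. ]]
```

>>> step_arm([
  [-0.2,-0.9,-0.7,0],
  [-0.2,-0.9,-0.7,0],
  [-0.2,-0.9,-0.7,0],
  [-0.1,-0.9,-0.7,0],
  [0,-0.9,-0.7,0],
  [0,-0.9,-0.7,0],
  [0,-0.9,-0.7,0],
  [0,-0.9,-0.7,0],
  [0,-0.9,-0.7,0],
  [0,-0.9,-0.7,0],
  [0,-0.9,-0.7,0],
  [0,-0.9,-0.7,0],
  [0,-0.9,-0.7,0],
  [0,0,0,0],
  [0,0,0,0],
], jaw=1)

```text
t: 2.02
eef_pos: [426.0, 163.8, 249.3]
tcp_rot: [0.1, 1.57, -2.586]
ft_force: [-0.2, -0.5, 0.0]
opening: 0.003
```

```bash
python3 - <<'E'
from h import *
import cv2
np.set_printoptions(precision=3,suppress=True)
s=state(); im=read_camera("wrist"); cv2.imwrite("pics/w1.png",im[:,:,::-1])
import pickle;pickle.dump(s,open("s1.pkl","wb"))
print(s['eef_pos'],rot(s['tcp_rot']),s['joints'],s['ft_force'],s['opening'])
E
```

```text
[425.99  163.765 249.326] [[-0.001  0.44  -0.898]
 [-0.    -0.898 -0.44 ]
 [-1.     0.     0.001]] [ 0.222  0.21   1.904 -0.     1.028  1.338] [-0.224 -0.487  0.033] 0.002872599688058742
```

View pics/w1.png

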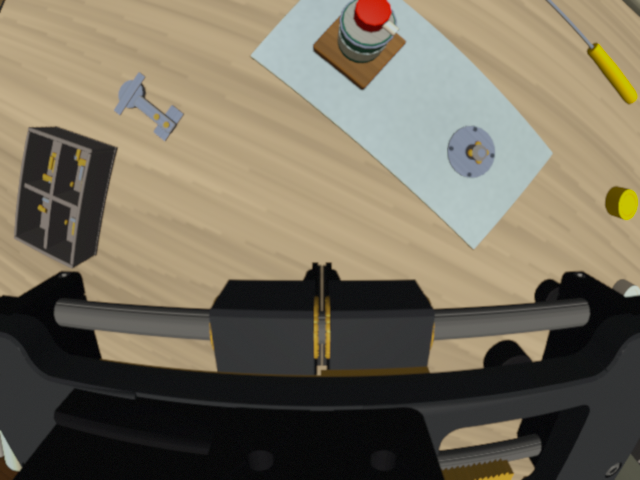

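The wrist view shows the nozzle top near (374,10) and the flange centre near (471,151).

```bash
python3 - <<'E'
from h import *
import pickle
np.set_printoptions(precision=1,suppress=True)
s=pickle.load(open("s1.pkl","rb"))
print(whit(s,(374,11),146),whit(s,(471,151),22),whit(s,(479,154),48))
print([whit(s,p,18) for p in ((252,56),(475,247),(551,154))], whit(s,(630,203),32))
E
```

```text
[596.2 203.5 146. ] [557.   41.2  22. ] [554.4  41.5  48. ]
[array([541.4, 303.3,  18. ]), array([462.5, -22.9,  18. ]), array([611.1, -59.5,  18. ])] [ 626.8 -213.5   32. ]
```

>>> step_arm([
  [0,0.2,-0.86,0],
  [0,0.2,-0.86,0],
  [0,0.2,-0.86,0],
  [0,0.17,-0.86,0],
  [0.5,0,0,0],
  [0.5,0,0,0],
  [0.5,0,0,0],
  [0.1,0,0,0],
  [0,0,0,0],
  [0,0,0,0],
])

```text
t: 3.32
eef_pos: [598.3, 204.6, 170.8]
tcp_rot: [2.852, 1.569, 0.165]
ft_force: [-0.4, -0.2, -0.1]
opening: 0.002
```

```bash
python3 - <<'E'
from h import *
import cv2
np.set_printoptions(precision=3,suppress=True)
s=state(); im=read_camera("wrist"); cv2.imwrite("pics/w2.png",im[:,:,::-1])
b=read_camera("side")[:,:,::-1]; a=read_camera("scene")[:,:,::-1]
o=np.hstack([cv2.resize(a[250:350,330:430],(400,400)),cv2.resize(b[120:220,270:370],(400,400))]);cv2.imwrite("pics/n2.png",o)
print(s['eef_pos'],s['joints'],s['ft_force'],wproj(s,(597,204.5,146)))
E
```

```text
[598.25  204.584 170.769] [ 0.225  0.545  1.59  -0.     1.006  1.342] [-0.354 -0.2   -0.079] (np.float64(320.3055955877707), np.float64(271.17239641324045))
```

View pics/w2.png

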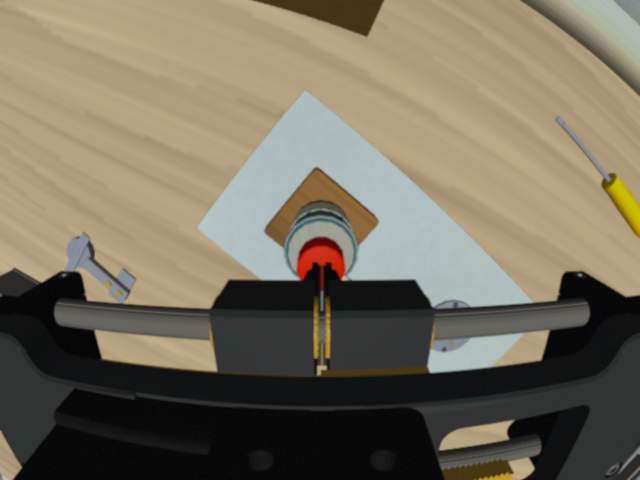

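View pics/n2.png

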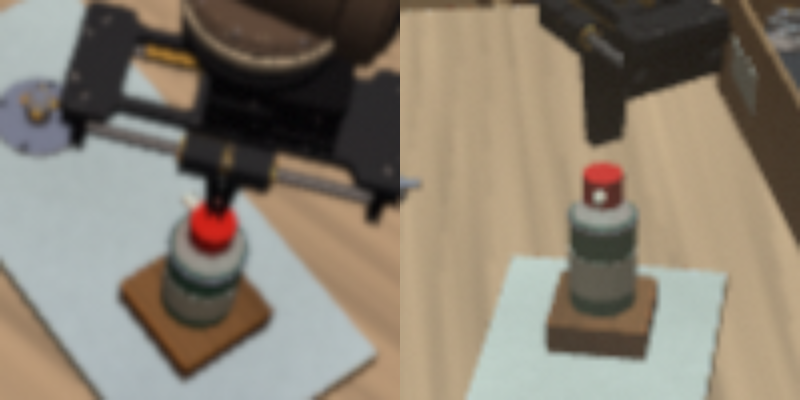

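The fingertips are over the red cap, so I'll press it.

>>> step_arm([
  [0.2,0,0,0],
  [0.2,0,0,0],
  [0.08,0,0,0],
  [0.04,0,0,0],
  [0.04,0,0,0],
  [0.02,0,0,0],
  [0.02,0,0,0],
  [0.02,0,0,0],
  [0,0,0,0],
  [0,0,0,0],
])

```text
t: 4.72
eef_pos: [597.6, 204.9, 139.3]
tcp_rot: [1.32, 1.571, -1.366]
ft_force: [-5.6, -1.3, 8.8]
opening: 0.003
```

>>> step_arm([
  [0.01,0,0,0],
  [0.01,0,0,0],
  [0,0,0,0],
  [0,0,0,0],
])

```text
t: 5.22
eef_pos: [597.6, 204.9, 139.2]
tcp_rot: [2.779, 1.57, 0.093]
ft_force: [-8.4, -1.0, 15.9]
opening: 0.004
```

```bash
python3 - <<'E'
from h import *
import cv2
b=read_camera("side")[:,:,::-1]; a=read_camera("scene")[:,:,::-1]
o=np.hstack([cv2.resize(a[250:350,330:430],(400,400)),cv2.resize(b[120:220,270:370],(400,400))]);cv2.imwrite("pics/n3.png",o)
s=state();print(s['eef_pos'],s['ft_force'])
E
```

```text
[597.58985419 204.90913735 139.18093047] [-7.57712161 -1.7962343  16.92839801]
```

View pics/n3.png

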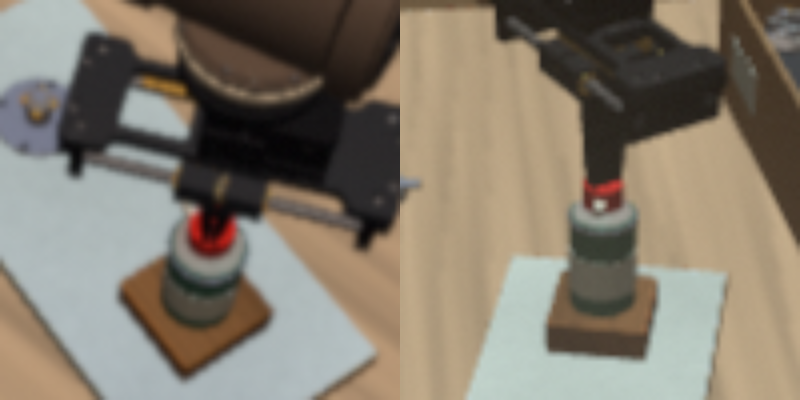

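>>> step_arm([
  [-0.2,0,0,0],
  [-0.8,0,0,0],
  [-0.8,0,0,0],
  [0,0.55,0.75,0],
  [0,0.55,0.75,0],
  [0,0.55,0.75,0],
  [0,0.55,0.75,0],
  [0,0.55,0.75,0],
  [0,0.55,0.75,0],
  [0,0.55,0.75,0],
  [0,0.55,0.75,0],
  [0,0.55,0.75,0],
  [0,0.55,0.75,0],
  [0,0,0,0],
  [0,0,0,0],
], jaw=0)

```text
t: 7.2
eef_pos: [381.9, -206.9, 227.7]
tcp_rot: [2.213, 1.57, -0.475]
ft_force: [-0.3, -0.5, -0.3]
opening: 1.003
```

```bash
python3 - <<'E'
from h import *
import cv2,pickle
np.set_printoptions(precision=3,suppress=True)
s=state(); im=read_camera("wrist"); cv2.imwrite("pics/w4.png",im[:,:,::-1])
b=read_camera("side")[:,:,::-1]; a=read_camera("scene")[:,:,::-1]
o=np.hstack([cv2.resize(a[250:350,330:430],(400,400)),cv2.resize(b[120:220,270:370],(400,400))]);cv2.imwrite("pics/n4.png",o)
pickle.dump(s,open("s4.pkl","wb"))
print(s['eef_pos'],rot(s['tcp_rot']),s['joints'],s['ft_force'],s['opening'])
print("small",hit("scene",(296.8,193.5),30),"large",hit("scene",(334.3,188.5),45))
E
```

```text
[ 381.913 -206.857  227.717] [[ 0.001  0.439 -0.899]
 [-0.    -0.899 -0.439]
 [-1.     0.001 -0.   ]] [-0.649  0.202  1.982  0.     0.956  0.468] [-0.276 -0.511 -0.311] 1.0025543425808545
small [ 421.869 -245.991   30.   ] large [ 340.886 -166.844   45.   ]
```

View pics/w4.png

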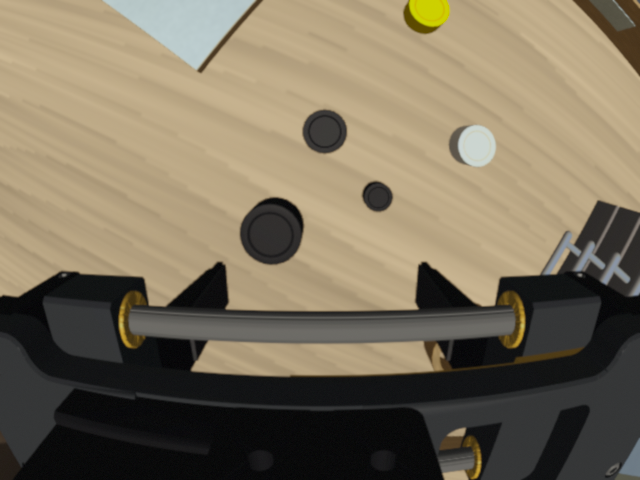

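View pics/n4.png

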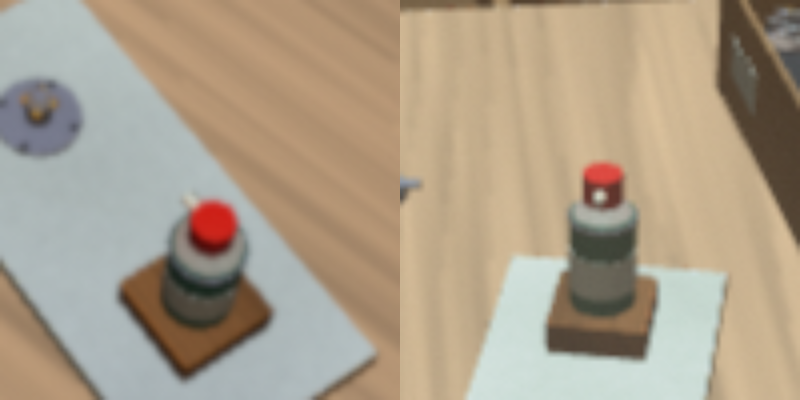

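The nozzle has sprung back. In the wrist view the middle black cap is at (325,131), about 44 px wide, the same as the white cap at (473,146). The small one is at (377,196) and the large at (271,231).

```bash
python3 - <<'E'
from h import *
import pickle,cv2
np.set_printoptions(precision=1,suppress=True)
s=pickle.load(open("s4.pkl","rb"))
c=whit(s,(325,131),32);print(c,whit(s,(346,131),32)-c,"small",whit(s,(377,195),25),"large",whit(s,(271,233),45), "white",whit(s,(476,144),32))
for p in ((c+np.array([454.8,-171.7,32]))/2,):
    print(rot(s['tcp_rot']).T@(p-s['eef_pos'])/50)
im=cv2.imread("pics/w4.png");cv2.imwrite("pics/w4c.png",cv2.resize(im[90:270,220:520],None,fx=2.6,fy=2.6,interpolation=cv2.INTER_CUBIC))
E
```

```text
[ 455.1 -175.4   32. ] [  9.1 -18.3   0. ] small [ 420.8 -251.2   25. ] large [ 342.9 -171.    45. ] white [ 516.9 -319.    32. ]
[ 3.9  0.  -1.6]
```

View pics/w4c.png

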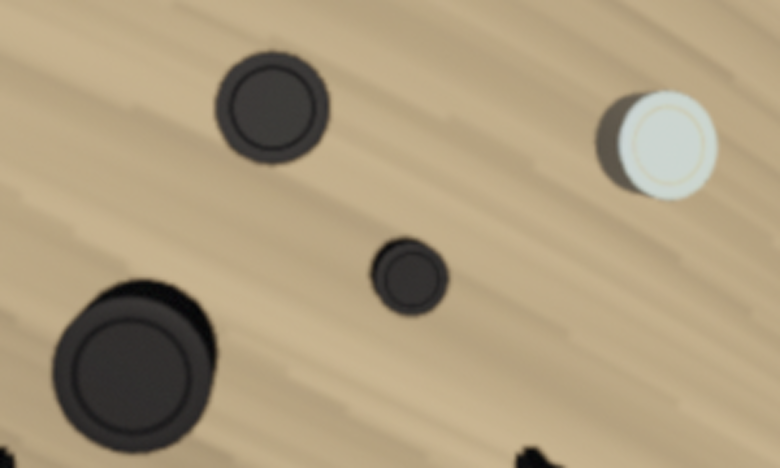

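Confirmed: the middle cap is the job's cap. Next I'll position over it, descend to about z=60 and check.

>>> step_arm([
  [0,0.05,-0.8,0],
  [0,0,-0.8,0],
  [0.8,0,0,0],
  [0.8,0,0,0],
  [0.8,0,0,0],
  [0.6,0,0,0],
  [0.3,0,0,0],
  [0,0,0,0],
  [0,0,0,0],
], jaw=0)

```text
t: 8.48
eef_pos: [455.2, -174.0, 63.6]
tcp_rot: [2.139, 1.569, -0.547]
ft_force: [0.3, 0.0, -0.2]
opening: 0.999
```

```bash
python3 - <<'E'
from h import *
import cv2,pickle
np.set_printoptions(precision=2,suppress=True)
s=state(); im=read_camera("wrist"); cv2.imwrite("pics/w5.png",im[:,:,::-1])
b=read_camera("side")[:,:,::-1]; a=read_camera("scene")[:,:,::-1]
o=np.hstack([cv2.resize(a[165:265,260:360],(400,400)),cv2.resize(b[255:355,220:320],(400,400))]);cv2.imwrite("pics/n5.png",o)
print(s['eef_pos'],s['ft_force'],s['opening'],wproj(s,(455,-174.5,32)))
E
```

```text
[ 455.23 -174.05   63.55] [ 0.34  0.01 -0.17] 0.9994893301161923 (np.float64(321.64261644953723), np.float64(265.84529784387564))
```

View pics/w5.png

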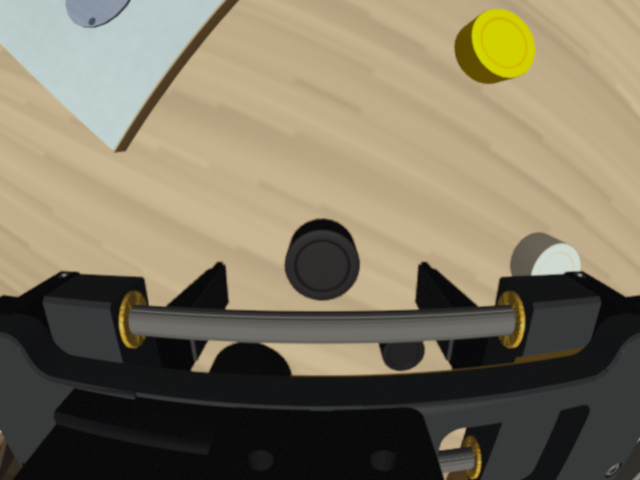

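View pics/n5.png

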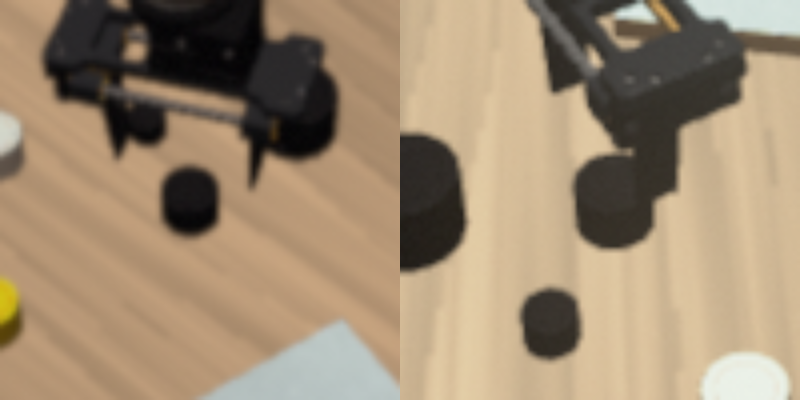

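The cap top is centred at (322,265), as predicted. I'll descend and grip.

>>> step_arm([
  [0.5,0,0,0],
  [0.4,0,0,0],
  [0.2,0,0,0],
  [0.06,0,0,0],
  [0,0,0,0],
  [0,0,0,0],
])

```text
t: 9.38
eef_pos: [454.9, -174.1, 5.2]
tcp_rot: [2.132, 1.57, -0.555]
ft_force: [-0.5, -0.1, 1.1]
opening: 1.003
```

>>> step_arm([
  [0,0,0,0],
  [0,0,0,0],
  [0,0,0,0],
  [0,0,0,0],
  [0,0,0,0],
  [0,0,0,0],
], jaw=1)

```text
t: 10.12
eef_pos: [454.7, -174.0, 4.6]
tcp_rot: [1.419, 1.571, -1.267]
ft_force: [-0.7, 0.8, 0.5]
opening: 0.463
```

>>> step_arm([
  [-0.3,0,0,0],
  [-0.6,0,0,0],
  [-0.7,0,0,0],
  [-0.6,0,0,0],
  [0,-0.5,-0.62,0],
  [0,-0.5,-0.62,0],
  [0,-0.5,-0.62,0],
  [0,-0.5,-0.62,0],
  [0,-0.5,-0.62,0],
  [0,-0.47,-0.62,0],
  [0,0,0,0],
  [0,0,0,0],
  [0,0,0,0],
])

```text
t: 11.75
eef_pos: [556.2, 40.3, 115.0]
tcp_rot: [1.072, 1.571, -1.616]
ft_force: [-0.0, -0.6, -1.4]
opening: 0.464
```

```bash
python3 - <<'E'
from h import *
import cv2,pickle
np.set_printoptions(precision=2,suppress=True)
s=state(); im=read_camera("wrist"); cv2.imwrite("pics/w6.png",im[:,:,::-1])
b=read_camera("side")[:,:,::-1]; a=read_camera("scene")[:,:,::-1]
o=np.hstack([cv2.resize(a[210:310,290:390],(400,400)),cv2.resize(b[155:255,260:360],(400,400))]);cv2.imwrite("pics/n6.png",o)
print(s['eef_pos'],s['ft_force'],s['opening'],wproj(s,(556.7,41.2,22)))
E
```

```text
[556.16  40.29 114.96] [-0.05 -0.61 -1.41] 0.4643854996693571 (np.float64(320.3788342813665), np.float64(236.32587774727278))
```

View pics/w6.png

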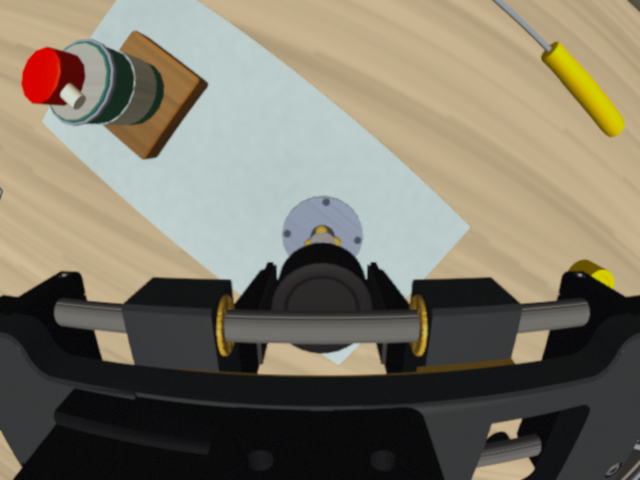

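View pics/n6.png

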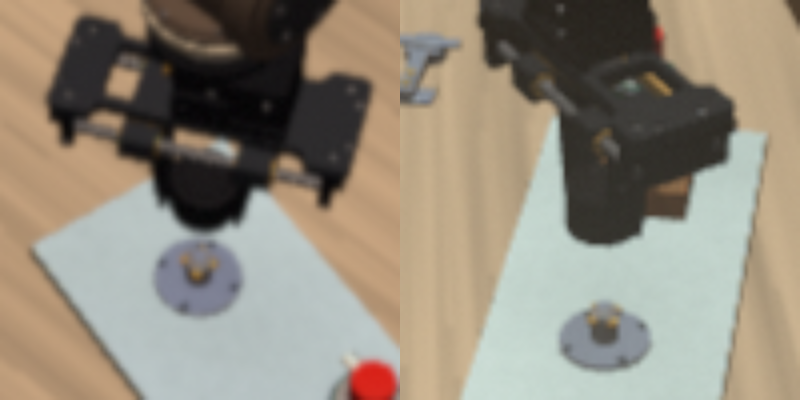

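The flange centre is at about (322,236), within 1 mm of the tool axis. Descending.

>>> step_arm([
  [0.5,0.01,0,0],
  [0.4,0,0,0],
  [0.2,0,0,0],
  [0.1,0,0,0],
  [0.1,0,0,0],
  [0.1,0,0,0],
  [0,0,0,0],
  [0,0,0,0],
])

```text
t: 12.9
eef_pos: [556.8, 40.7, 44.8]
tcp_rot: [2.338, 1.57, -0.349]
ft_force: [-0.1, 0.9, -0.4]
opening: 0.459
```

```bash
python3 - <<'E'
from h import *
import cv2
b=read_camera("side")[:,:,::-1]; a=read_camera("scene")[:,:,::-1]
o=np.hstack([cv2.resize(a[210:310,290:390],(400,400)),cv2.resize(b[155:255,260:360],(400,400))]);cv2.imwrite("pics/n7.png",o)
s=state();print(s['eef_pos'],s['ft_force'],s['moment'],s['opening'])
E
```

```text
[556.86366328  40.67587613  44.86809601] [ 0.41245267 -0.09179503 -1.15059183] [0.01585898 0.02540391 0.01835818] 0.4608752052197555
```

View pics/n7.png

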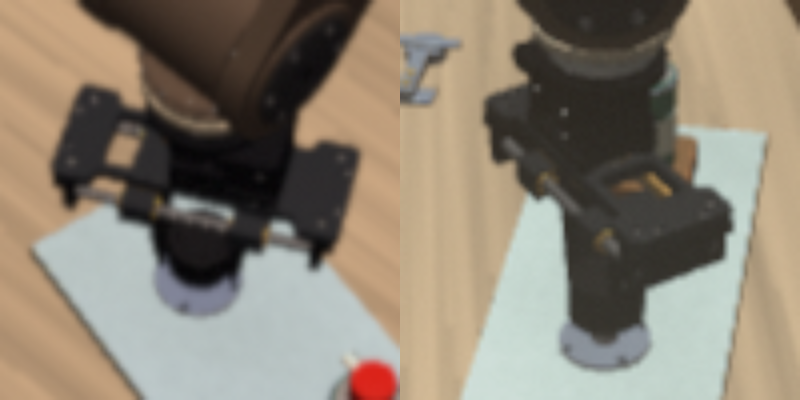

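The cap is over the stud with no side force. Now I'll press in small steps.

>>> step_arm([
  [0.04,0,0,0],
  [0.04,0,0,0],
  [0.02,0,0,0],
  [0.02,0,0,0],
])

```text
t: 13.5
eef_pos: [557.2, 40.5, 38.8]
tcp_rot: [2.395, 1.57, -0.292]
ft_force: [0.8, -1.7, 7.0]
opening: 0.463
```

>>> step_arm([
  [0.02,0,0,0],
  [0.02,0,0,0],
  [0.02,0,0,0],
])

```text
t: 13.88
eef_pos: [557.6, 40.6, 36.8]
tcp_rot: [2.594, 1.568, -0.093]
ft_force: [-1.0, -1.2, 15.8]
opening: 0.462
```

>>> step_arm([
  [0.02,0,0,0],
  [0.02,0,0,0],
])

```text
t: 14.12
eef_pos: [557.4, 40.6, 34.5]
tcp_rot: [2.581, 1.569, -0.105]
ft_force: [-1.1, -1.5, 11.7]
opening: 0.463
```

>>> step_arm([
  [0.02,0,0,0],
  [0.02,0,0,0],
])

```text
t: 14.38
eef_pos: [557.0, 40.6, 31.6]
tcp_rot: [2.469, 1.57, -0.218]
ft_force: [1.8, -1.7, 0.4]
opening: 0.46
```

Force peaked and dropped, so it clicked. Continuing to the flange.

>>> step_arm([
  [0.02,0,0,0],
  [0.02,0,0,0],
  [0.02,0,0,0],
  [0.02,0,0,0],
])

```text
t: 14.88
eef_pos: [556.3, 40.8, 27.4]
tcp_rot: [-0.517, 1.57, 3.079]
ft_force: [0.0, -0.5, -1.6]
opening: 0.461
```

>>> step_arm([
  [0.02,0,0,0],
  [0.01,0,0,0],
  [0,0,0,0],
])

```text
t: 15.25
eef_pos: [556.5, 40.8, 26.6]
tcp_rot: [-0.373, 1.571, -3.06]
ft_force: [-2.3, 0.6, 7.0]
opening: 0.46
```

>>> step_arm([
  [0.02,0,0,0],
  [0.01,0,0,0],
  [0,0,0,0],
  [0,0,0,0],
])

```text
t: 15.75
eef_pos: [556.6, 40.8, 26.5]
tcp_rot: [2.542, 1.57, -0.145]
ft_force: [-7.5, 1.1, 24.6]
opening: 0.462
```

```bash
python3 - <<'E'
from h import *
import cv2
b=read_camera("side")[:,:,::-1]; a=read_camera("scene")[:,:,::-1]
o=np.hstack([cv2.resize(a[210:350,290:430],(400,400)),cv2.resize(b[155:255,260:360],(400,400))]);cv2.imwrite("pics/n8.png",o)
cv2.imwrite("pics/w8.png",read_camera("wrist")[:,:,::-1])
for i in range(4):
    s=state();print(s['t'],s['eef_pos'],s['ft_force'],s['moment'],s['opening']); read_camera("side")
E
```

```text
15.9 [556.5458388   40.80785872  26.45124684] [-7.26454388 -0.15772837 25.55274195] [0.12604276 1.37550055 0.02553194] 0.46305608653814656
15.95 [556.52771032  40.77987381  26.48173763] [-7.99389283  0.1879697  25.81805635] [0.05684116 1.35848629 0.022352  ] 0.4654118863577442
16.0 [556.52268937  40.79201337  26.47919368] [-7.65559175  0.2182478  25.4524605 ] [ 0.03192055  1.39410702 -0.04194689] 0.45965416187152536
16.05 [556.56259017  40.8013392   26.48897031] [-7.53471849  0.33847903 25.52420154] [0.07016132 1.40531816 0.02194736] 0.4607113993668255
```

View pics/n8.png

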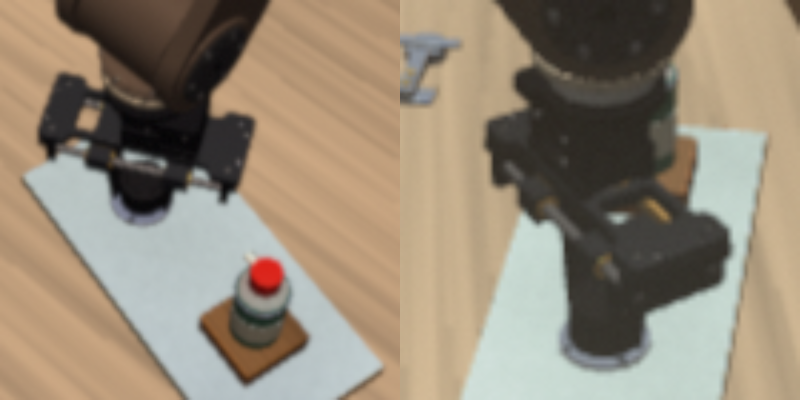

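View pics/w8.png

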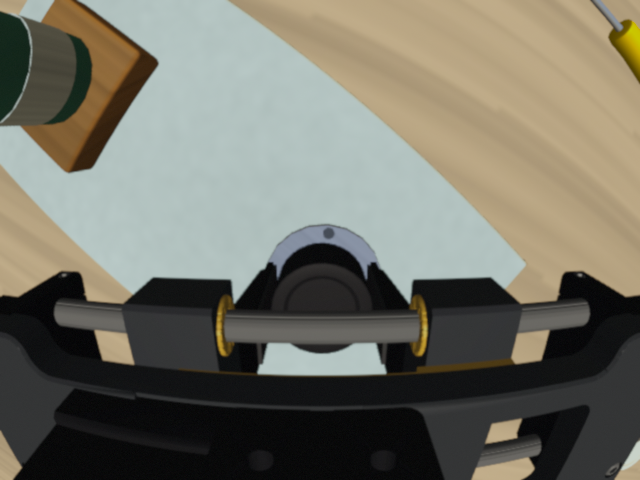

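The cap sits on the flange, its place in the grip is unchanged, and the push is a steady 25 N. Handing in.

```bash
python3 -c "
from cell import *
print(job_done()); s=state(); print(s['t'],s['eef_pos'],s['ft_force'])"
```

```text
the job is handed in; nothing more can be done
None
the job is handed in; nothing more can be done
```

I pressed the red nozzle cap to its hard stop and let it spring back up. Then I snapped the middle black cap onto the stud and handed the job in with the gripper still pushing it down. No verdict was reported.

- **Nozzle:** it stopped about 7 mm down with 16 N on it, and the pictures afterwards show it back up.
- **Click and seat:** the force rose to about 16 N, dropped to about 0 at the click, then rose hard at the flange. The fingertips stopped at 26.5 mm against 26.6 mm expected for a seated cap.
- **Last check before handing in:** the gripper held a steady push of about 25 N at t = 16 s. The cap had not slipped in the jaws, and the pictures show it down on the flange. I did not plan any contact with the other parts and felt none, but I did not measure their positions again.
- **Disagreements:**
  - The side camera placed things about 6 to 14 mm off in y from the scene camera. The scene camera and wrist camera mostly agreed to within about 3 mm, up to about 8 mm for objects at the edge of the wrist picture, so I used those two.
  - About 7.5 N of sideways force remained in x while pressing.

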